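# Load the pivoting drying bar evenly with enamel mugs

## Robot

A 6-joint arm with a two-finger parallel gripper is mounted at the origin on the work surface. World frame = base frame: x ahead of the robot, y to its left, z up, the work surface at z = 0. Lengths are in mm, angles in rad, forces in N, time in s.
With the tool pointing down it reaches from about 350 to 975 mm from the base axis. Payload 7.1 kg.
Tool frame: the origin (TCP) lies midway between the tips of the shut fingers; the grasp point (between the pads) lies 19 mm behind it; z points along the fingers, y is the line along which they close (so a half turn about z gives the same grasp; the last joint's range is limited). The gripper opens to 88 mm and grips with 3 to 60 N. Pads are 20 mm wide; open, the fingers measure 115 mm over their backs; the gripper's body (75 mm by 178 mm) begins 61 mm behind the grasp point.
Start: joints at [-1.368, 0.423, 1.63, -0, 1.089, -0.019], TCP at [137.511, -609.668, 222.675] pointing down, gripper open.
Joint ranges: [-3, 3], [-0.9, 2.11], [0.09, 2.58], [-1.31, 4.45], [0.11, 2.69], [-2.54, 2.54]. Speed limits (rad/s): [2.39, 2.39, 3.01, 3.14, 3.14, 3.14].

## Interface

Orientations are given as a rotation vector (axis times angle).
In Python, from workcell import ctrl gives the robot as it stands. The module is installed in compiled form; this text tells all that it offers.
- The arm moves only by the tool servo_tool, never from a script. Its argument "increments" is a list of rows, each a list of 7 numbers: the shift along the world's x, y, z in cm, then the turn, a rotation vector about the world's x, y, z in degrees, then the opening, from -1 (shut) to 1 (fully open). A call has 1 to 20 rows; each row is the pose to reach, as a shift and turn from the pose commanded when the call began; what a row does not reach only later rows make up. A row lasts 1/12 s, in which the tool goes at most 41.7 mm and 7.16 degrees, less where a joint would pass 70% of its speed; a pose out of reach is approached as far as the arm can. A call with a gripper value outside its range is refused whole. The fingers move at their own pace and stop on an object; the grip force is fixed at half the most. Time passes only in rows, so rows that repeat a pose let the fingers close. It gives the time, the measured TCP pose, the force, the opening and the grip force at its end, in the units of the state.
- ctrl.get_obs(): the state, without advancing time (a new reading comes with each control period).
- ctrl.get_image(name): name is "scene" or "top" or "wrist"; returns a dict with "image" (420x560x3 uint8, red, green, blue), "fx", "fy", "cx", "cy" (pixels), "k1" (the pictures are not rectified: a ray, as slopes to the right and down, at radius r is drawn at 1 + k1 r^2 times it, then the intrinsics apply), "extrinsics" (4x4, takes a point from camera to world coordinates); the wrist camera has in their place "tool_from_camera" (4x4, takes a point from camera to tool coordinates, whose origin is the TCP and whose axes are the flange's). Camera axes: x right, y up, looking along -z (the intrinsics and any distortion apply to the point x, -y, -z); pixel columns grow to the right and rows downward; lengths in mm; the calibration is good to about 2 mm. A picture is of the moment at which its call begins: read the wrist's pose just before it. There is no depth.
- ctrl.close_job(): hands the job in; it is judged then, once.
The state is a dict: "t": time; "qpos": joint angles; "qvel": joint speeds; "joint_torque": joint torques, N m; "ee_pos": TCP position; "orientation": TCP orientation; "ft_force": force on the tool from outside, world axes, zero at the start; "moment": the same for the moment, N m; "width": finger opening in mm; "grasp_force": force on a finger pad.
Only numpy, scipy, OpenCV 4.12 (cv2) and the standard library are available. Lean on these libraries where they do the work, as an engineer would, in place of code of your own. Each camera call takes 0.05 s, during which the arm holds its last target. There are 200 camera calls.

## Task

Finish loading the drying bar by hooking mugs into its notches by their handles, on the same side of the bar as the one that already hangs there: first the other tall mug in the free end notch, which brings the bar level, then the two short mugs, one after the other, in the inner notches left and right. Ease each one on so that the bar never tips clearly further than it does at the start, and leave it level and at rest with all four mugs seated in their notches, and the other things on the bench where they are.

Things in the scene. Friction and masses are not known exactly. Their poses are not given: they have to be found in the camera images.
- bar (a joint): Tilt of the drying bar, rad: 0 level, positive with its left (+y) end up; stops at +-0.27. It swings freely and rights itself like a pair of scales: a tall mug in an end notch alone tilts it about 0.15, a short one in an inner notch about 0.02. A mug set on the high end makes that end sink, so lower it on until the bar is level before letting go.
- stand: Grey loading stand fixed to the bench, base 170 x 240 x 12 mm, with the steel bar (480 x 8 x 48 mm, on edge, balance bob below its middle) on a pivot 205 mm up, on a post on the bar's far side. Nothing stands over 24 mm above the notch floors. Origin on the bench right under the bar's middle; y along the bar to the left, x away from the side the mugs hang on.
- notch_left_end (a point): Middle of the floor of the left end notch (+y) of the bar (200 mm from the pivot): 30 mm wide along the bar, 8 mm deep, in the upper edge of the 8 mm thick bar. Moves with the bar; 200 mm above the bench when level. x points through the bar, away from the side the mugs hang on, y along it to the left, z up.
- notch_left_inner (a point): Middle of the floor of the left inner notch (+y) of the bar (75 mm from the pivot): 30 mm wide along the bar, 8 mm deep, in the upper edge of the 8 mm thick bar. Moves with the bar; 200 mm above the bench when level. x points through the bar, away from the side the mugs hang on, y along it to the left, z up.
- notch_right_inner (a point): Middle of the floor of the right inner notch (-y) of the bar (75 mm from the pivot): 30 mm wide along the bar, 8 mm deep, in the upper edge of the 8 mm thick bar. Moves with the bar; 200 mm above the bench when level. x points through the bar, away from the side the mugs hang on, y along it to the left, z up.
- notch_right_end (a point): Middle of the floor of the right end notch (-y) of the bar (200 mm from the pivot): 30 mm wide along the bar, 8 mm deep, in the upper edge of the 8 mm thick bar. Moves with the bar; 200 mm above the bench when level. x points through the bar, away from the side the mugs hang on, y along it to the left, z up.
- tall_hung: White enamel mug, 62 mm across, 105 high, 2.5 mm wall, 180 g (+-5 %), origin at the centre of its underside. Open hook handle on its +x side: an 18 mm wide, 4 mm thick strap whose underside is 12 mm below the rim; its drop slants out and ends 46 mm below the rim, 57 mm from the axis; slot to the wall 14 mm wide at the top, 21 at its open lower end. Hangs in the left end notch, leaning a little.
- tall_loose: White enamel mug, 62 mm across, 105 high, 2.5 mm wall, 180 g (+-5 %), origin at the centre of its underside. Open hook handle on its +x side: an 18 mm wide, 4 mm thick strap whose underside is 12 mm below the rim; its drop slants out and ends 46 mm below the rim, 57 mm from the axis; slot to the wall 14 mm wide at the top, 21 at its open lower end. Stands on the bench.
- short_a: White enamel mug, 60 mm across, 68 mm high, 2.5 mm wall, 75 g (+-5 %), origin at the centre of its underside. Strap handle on its +x side like the tall mugs' (same sizes and distances below the rim, drop ends 56 mm from the axis). Stands on the bench at the start, handle roughly away from the robot; best taken across its y axis, just below the rim.
- short_b: White enamel mug, 60 mm across, 68 mm high, 2.5 mm wall, 75 g (+-5 %), origin at the centre of its underside. Strap handle on its +x side like the tall mugs' (same sizes and distances below the rim, drop ends 56 mm from the axis). Stands on the bench at the start, handle roughly away from the robot; best taken across its y axis, just below the rim.
- tall_hung_hook (a point): Point in the handle's slot at the strap's underside, 9.5 mm out from the wall: 40.5 mm from the mug's axis along its x, 93 mm above its underside. Within a few mm of a notch point when the mug is seated there.
- tall_loose_hook (a point): Point in the handle's slot at the strap's underside, 9.5 mm out from the wall: 40.5 mm from the mug's axis along its x, 93 mm above its underside. Within a few mm of a notch point when the mug is seated there.
- short_a_hook (a point): Point in the handle's slot at the strap's underside, 9.5 mm out from the wall: 39.5 mm from the mug's axis along its x, 56 mm above its underside. Within a few mm of a notch point when the mug is seated there.
- short_b_hook (a point): Point in the handle's slot at the strap's underside, 9.5 mm out from the wall: 39.5 mm from the mug's axis along its x, 56 mm above its underside. Within a few mm of a notch point when the mug is seated there.
- saucer: White enamel drip saucer, 120 mm across, 14 mm high, lying on the bench under the right end of the bar. Bystander. Origin: centre of its underside.
- glaze_jar: Terracotta-coloured jar, 72 mm across, 95 mm high. Bystander. Origin: centre of its underside.
- glaze_jar2: Amber glass jar, 64 mm across, 85 mm high. Bystander. Origin: centre of its underside.
- bowl: White enamel bowl, 130 mm across, 55 mm high. Bystander. Origin: centre of its underside.
- brush: Brush, 190 mm long, lying flat between the mugs on the left. Bystander.
- scraper: Flat scraper, 190 mm long, lying flat between the mugs on the right. Bystander.
Mind the look-alikes: they are no part of the job. Leave any green or yellow look-alike of the short_a alone.

How it is judged:
By the outcome, as a careful person would: the job done as asked, in the order asked, and still so for the second after the job is handed in, with the robot touching nothing.
It also fails if it takes over 72 s, if anything falls off the work surface, if the arm or the gripper's body presses on something with over 40 N, if the wrist force passes 120 N, or if a joint passes its speed limit or range.

## Working session

There is one attempt and no reset: what is moved stays moved. The work goes in short steps, Python scripts to look and compute and a tool call to move; the robot and the scene stay as the last step left them, time stands still between calls to the robot, and variables do not carry over. Pictures are saved under pics/ and viewed, at most 10 in all, crops included, and the job is handed in when it is done.

Besides the shell and the picture viewer there is one more tool, called after ">>>" as name([rows], argument=value, ...), one row to a line, values as JSON. servo_tool: Moves the arm, as the interface text tells. Its arguments: {"type":"object","properties":{"increments":{"type":"array","items":{"type":"array","items":{"type":"number"}}}},"required":["increments"]}

```bash
mkdir -p pics; cat > h.py <<'E'
import numpy as np, cv2
from workcell import ctrl
from scipy.spatial.transform import Rotation as R
def cap(n):
    o=ctrl.get_obs(); d=ctrl.get_image(n)
    if 'extrinsics' in d: T=np.array(d['extrinsics'])
    else:
        W=np.eye(4); W[:3,:3]=R.from_rotvec(o['orientation']).as_matrix(); W[:3,3]=o['ee_pos']
        T=W@np.array(d['tool_from_camera'])
    d['T']=T; return d
def ray(d,u,v):
    K=np.array([[d['fx'],0,d['cx']],[0,d['fy'],d['cy']],[0,0,1.]])
    p=cv2.undistortPoints(np.array([[[u,v]]],float),K,np.array([d['k1'],0,0,0.]))[0,0]
    return d['T'][:3,3], d['T'][:3,:3]@np.array([p[0],-p[1],-1])
def onz(d,u,v,z):
    o,r=ray(d,u,v); return o+r*(z-o[2])/r[2]
def onx(d,u,v,x):
    o,r=ray(d,u,v); return o+r*(x-o[0])/r[0]
def proj(d,P):
    p=np.linalg.inv(d['T'])@np.append(P,1); a=np.array([p[0],-p[1]])/-p[2]
    a=a*(1+d['k1']*(a@a)); return np.array([a[0]*d['fx']+d['cx'],a[1]*d['fy']+d['cy']])
def save(d,n,crop=None,s=1):
    im=d['image'][:,:,::-1]
    if crop: im=im[crop[1]:crop[3],crop[0]:crop[2]]
    cv2.imwrite('pics/'+n,cv2.resize(im,None,fx=s,fy=s,interpolation=cv2.INTER_CUBIC))
E
python3 - <<'E'
from h import *
import pickle
for n in('scene','top'):
    d=cap(n); save(d,n+'0.png',s=1.4); pickle.dump(d,open(n+'0.pkl','wb')); print(n,d['T'].round(2).tolist(),d['fx'],d['k1'])
print(ctrl.get_obs())
E
```

```text
scene [[-0.51, -0.49, 0.71, 1352.26], [0.86, -0.28, 0.43, 489.82], [-0.01, 0.83, 0.56, 837.79], [0.0, 0.0, 0.0, 1.0]] 460.0426410153393 0.010593633006699792
top [[-0.0, 1.0, -0.06, 379.09], [-1.0, -0.0, 0.0, -53.85], [0.0, 0.06, 1.0, 1466.51], [0.0, 0.0, 0.0, 1.0]] 451.1197953656178 -0.022335361359432836
{'t': 0.1, 'qpos': array([-1.36798091e+00,  4.23749592e-01,  1.63061851e+00, -1.37409625e-05,
        1.08861705e+00, -1.89790519e-02]), 'qvel': array([ 8.89903118e-05, -2.19659448e-03, -1.69652745e-03,  6.28964115e-04,
       -2.72614904e-05, -6.11207410e-04]), 'joint_torque': array([-6.27737918e-04, -5.45615458e+01, -2.74323767e+01,  6.44977251e-02,
        1.88694312e-02, -2.60114933e-05]), 'ee_pos': array([ 137.41852366, -609.17934724,  221.98675994]), 'orientation': array([-3.12091637e+00, -3.47536888e-01,  2.19711897e-04]), 'ft_force': array([-0.13884612, -0.66134127, -0.37008504]), 'moment': array([-0.01133107,  0.00855438,  0.10273395]), 'grasp_force': 0.0, 'width': 87.37418617500873}
```

View pics/scene0.png

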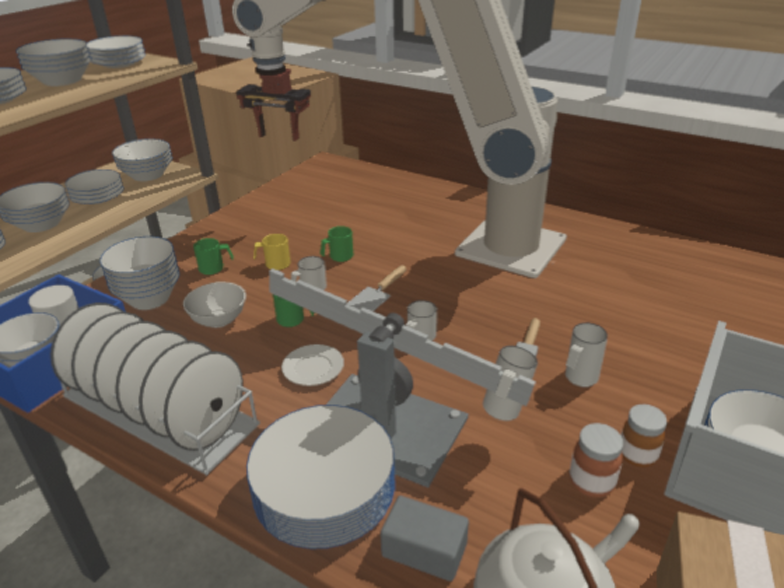

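View pics/top0.png

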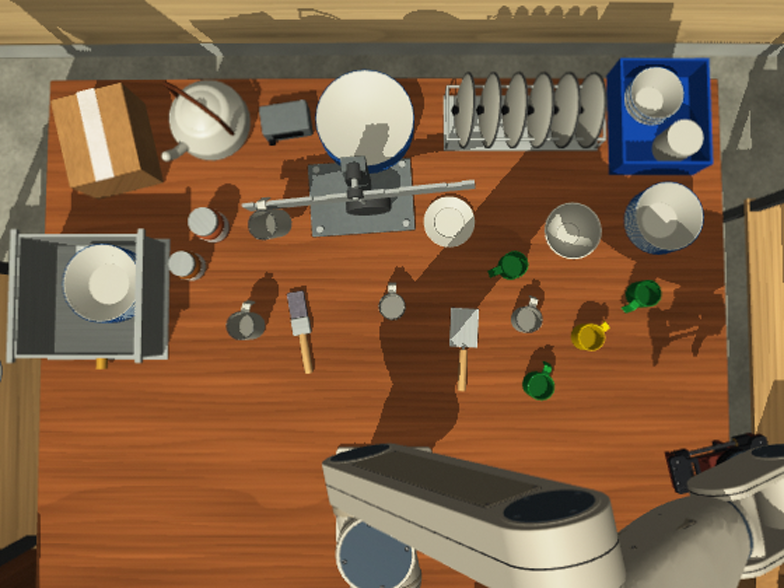

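Scene and top views (at 1.4x) show:
- The bar has its left end low, with the hung tall mug at top (268,222). The stand is at (362,198) and the saucer at (449,221).
- White candidates are the tall mug at top (246,323) and the short mugs at (392,303) and (527,316).
- Look-alikes to leave alone are green at (513,265), (645,293) and (540,384), and yellow at (590,337).

Next I'll measure these positions.

```bash
python3 - <<'E'
from h import *
import pickle
d=pickle.load(open('top0.pkl','rb')); s=pickle.load(open('scene0.pkl','rb'))
for n,u,v,z in [('tall',246,325,105),('tallhandle',247,307,93),('hung',266,225,180),('barL',247,205,178),('barR',474,184,240),('mid',389,305,68),('midh',392,288,56),('right',527,320,68),('righth',534,302,56),('saucer',449,221,10),('post b1',318,230,12),('b2',405,225,12),('b3',321,171,12),('b4',403,164,12),('gr265',513,265,68),('jar',186,265,85),('scraper/brush',304,330,5),('brush r',465,330,5)]:
    print(n,onz(d,u/1.4,v/1.4,z).round(0))
save(d,'crop.png',(150,180,420,300),2.9)
for k in range(1): print(ctrl.get_image('wrist')['tool_from_camera'], ctrl.get_image('wrist')['fx'])
E
```

```text
tall [387. 293. 105.]
tallhandle [426. 294.  93.]
hung [592. 235. 180.]
barL [634. 275. 178.]
barR [ 662. -187.  240.]
mid [431. -15.  68.]
midh [469. -21.  56.]
right [ 397. -320.   68.]
righth [ 437. -339.   56.]
saucer [ 628. -153.   10.]
post b1 [607. 152.  12.]
b2 [618. -50.  12.]
b3 [746. 145.  12.]
b4 [762. -46.  12.]
gr265 [ 519. -291.   68.]
jar [519. 432.  85.]
scraper/brush [376. 184.   5.]
brush r [ 375. -188.    5.]
[[-1.22778231e-03  9.64880355e-01  2.62686873e-01  7.18412198e+01]
 [ 9.99998207e-01  1.56334971e-03 -1.06844057e-03 -9.53042996e-01]
 [-1.44158876e-03  2.62685090e-01 -9.64880545e-01 -1.62557568e+02]
 [ 0.00000000e+00  0.00000000e+00  0.00000000e+00  1.00000000e+00]] 320.37093077082886
```

View pics/crop.png

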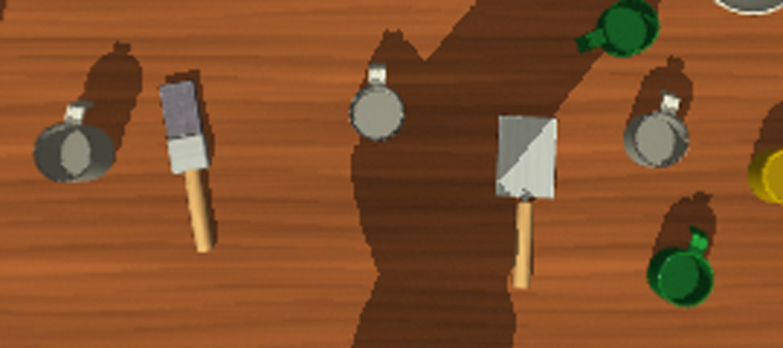

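The crop confirms the choice: white mugs at (75,150) tall, (377,110) and (657,138) short, with handles away from the robot. Green and yellow ones are excluded. I'll take close looks with the wrist camera on the way.

>>> servo_tool([
  [4,4,3,0,0,-3,1],
  [8,8,6,0,0,-8,1],
  [11,11,7,0,0,-14,1],
  [14,14,8,0,0,-20,1],
  [17,17,8,0,0,-26,1],
  [20,20,8,0,0,-32,1],
  [23,23,8,0,0,-37,1],
  [26,29,8,0,0,-37,1],
  [26,29,8,0,0,-37,1],
  [26,29,8,0,0,-37,1],
  [26,29,8,0,0,-37,1],
  [26,29,8,0,0,-37,1],
  [26,29,8,0,0,-37,1],
])

```text
t: 1.28
ee_pos: [397.4, -319.9, 302.6]
orientation: [3.071, -0.66, -0.0]
ft_force: [-0.8, -0.1, -0.4]
width: 88.0
grasp_force: 0.0
```

```bash
python3 - <<'E'
from h import *
import pickle
o=ctrl.get_obs();print(o['t'],o['ee_pos'],o['qvel'].round(3))
d=cap('wrist'); pickle.dump(d,open('wr.pkl','wb')); save(d,'wr.png',s=1)
E
```

```text
1.2833 [ 397.36386581 -319.86412446  302.63555634] [-0.026  0.004 -0.002  0.002 -0.001  0.002]
```

>>> servo_tool([
  [4,5,1,0,0,6,1],
  [7,9,2,0,0,12,1],
  [11,13,3,0,0,18,1],
  [14,17,4,0,0,24,1],
  [17,21,5,0,0,27,1],
  [20,25,5,0,0,28,1],
  [22,29,5,0,0,28,1],
  [22,33,5,0,0,28,1],
  [22,36.5,5,0,0,28,1],
  [22,36.5,5,0,0,28,1],
  [22,36.5,5,0,0,28,1],
  [22,36.5,5,0,0,28,1],
  [22,36.5,5,0,0,28,1],
  [22,36.5,5,0,0,28,1],
])

```text
t: 2.5
ee_pos: [617.4, 43.4, 352.3]
orientation: [3.139, 0.099, -0.001]
ft_force: [0.7, -0.5, -0.1]
width: 87.8
grasp_force: 0.0
```

```bash
python3 - <<'E'
from h import *
import pickle
o=ctrl.get_obs();print(o['t'],o['ee_pos'],o['qvel'].round(3))
d=cap('wrist'); pickle.dump(d,open('wb.pkl','wb')); save(d,'wb.png',s=1.4)
a=pickle.load(open('wr.pkl','rb'))['image'];
cv2.imwrite('pics/two.png',cv2.resize(np.hstack([a])[:,:,::-1],None,fx=1.2,fy=1.2))
E
```

```text
2.5 [617.36890051  43.42965059 352.32486767] [-0.012 -0.008  0.003  0.005 -0.001  0.004]
```

View pics/wb.png

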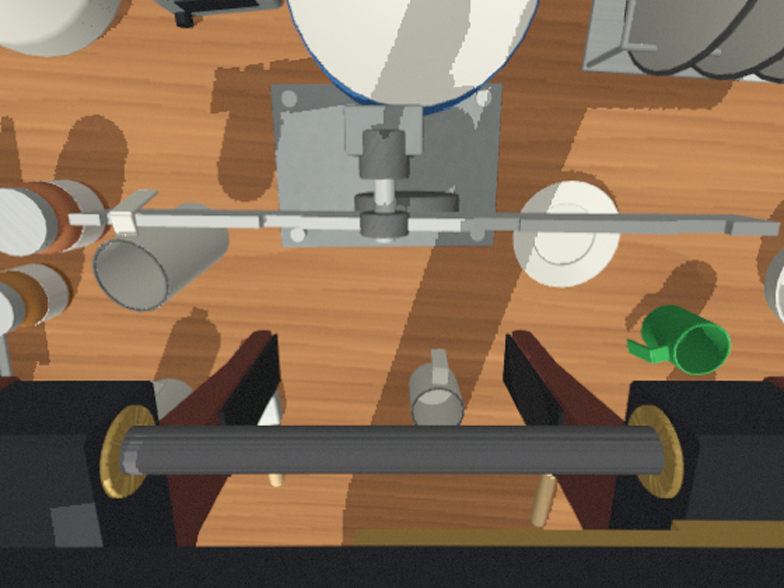

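View pics/two.png

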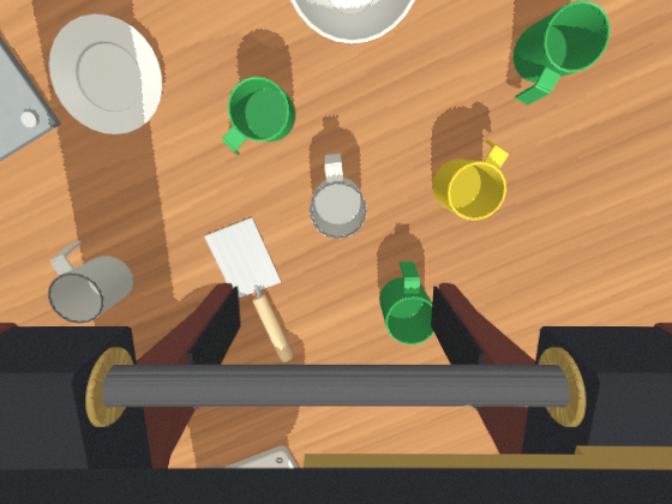

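The wrist views show:
- **Bar:** ends at (70,218) and (778,228) in the 1.4x picture, with the hung strap at (124,218).
- **Right short mug:** rim at (337,205) in the 1.2x picture, handle upward.

I'll fit these numerically.

```bash
cat >> h.py <<'E'
def mugfit(d,seed,rz,r,smax=70):
    from scipy.optimize import least_squares
    hsv=cv2.cvtColor(d['image'],cv2.COLOR_RGB2HSV)
    m=(hsv[:,:,1]<smax).astype(np.uint8)
    n,l=cv2.connectedComponents(m,connectivity=4); k=l[seed[1],seed[0]]
    assert k>0,('seed sat',hsv[seed[1],seed[0]])
    m=(l==k).astype(np.uint8)
    c=max(cv2.findContours(m,cv2.RETR_EXTERNAL,cv2.CHAIN_APPROX_NONE)[0],key=len)[:,0].astype(float)
    P=np.array([onz(d,u,v,rz)[:2] for u,v in c])
    nad=d['T'][:2,3]; c0=P.mean(0); a=(c0-nad)/np.linalg.norm(c0-nad)
    for _ in range(5):
        q=P-c0; sel=(q@a>-0.1*r)&(abs(np.linalg.norm(q,axis=1)-r)<8)
        f=least_squares(lambda x:np.linalg.norm(P[sel]-x[:2],axis=1)-x[2],[*c0,r],loss='soft_l1'); c0=f.x[:2]
    H=np.argwhere(m)[:, ::-1]; Q=np.array([onz(d,u,v,rz-10)[:2] for u,v in H])-c0
    far=Q[(np.linalg.norm(Q,axis=1)>r+6)]; t=far.mean(0) if len(far) else np.zeros(2)
    print('centre',c0.round(1),'r',f.x[2].round(1),'n',sel.sum(),'area',m.sum(),'handle yaw',np.degrees(np.arctan2(t[1],t[0])).round(1),'n',len(far),np.linalg.norm(far,axis=1).max().round(0) if len(far) else 0)
E
python3 - <<'E'
from h import *
import pickle
d=pickle.load(open('wr.pkl','rb')); mugfit(d,(281,175),68,30)
d=pickle.load(open('wb.pkl','rb'))
for t in(.13,.15,.17):
    L=onz(d,71/1.4,218/1.4,208-240*np.sin(t)); Rr=onz(d,778/1.4,228/1.4,208+240*np.sin(t))
    print(t,L,Rr,np.linalg.norm(L-Rr))
g=cv2.cvtColor(d['image'],cv2.COLOR_RGB2GRAY)
# bar rows near ends
for x in (52,60,110,150,180,184,188,192,200,350,355,360,400,480,510,516,520,525,540,552,555,557): print(x,g[148:172,x])
E
```

```text
centre [ 399.8 -323.2] r 29.1 n 72 area 2170 handle yaw -18.1 n 256 57.0
0.13 [636.60019686 283.50756173 176.88780577] [ 666.57823443 -189.56732033  239.11219423] 478.0903693783583
0.15 [635.86357652 286.80610027 172.13484821] [ 666.96431992 -185.45517456  243.86515179] 478.68904770947177
0.17 [635.12917948 290.09468301 167.39623622] [ 667.3492401  -181.35544025  248.60376378] 479.4768123318608
52 [ 73  70  69  72 124 201 212 211 212 210 212 212 159  99  83  83  85  86
  83  87  85  83  83  83]
60 [128 125 127 122 113 199 211 212 213 212 211 211 192 161 151 152 136 126
 129 131 139 143 149 154]
110 [150 131 114 112 114 157 200 210 213 211 212 212 212 185 152 142 146 144
 141 142 143 142 142 142]
150 [149 136 117 117 115 114 188 213 213 213 213 213 212 214 181 131 133 133
 131 131 131 130 129 126]
180 [150 141 126 115 114 113 169 206 213 214 214 214 214 214 194 156 147 148
 147 147 151 148 150 150]
184 [150 141 124 115 115 113 140 180 198 198 199 200 201 201 193 165 149 148
 147 149 151 150 148 149]
188 [150 146 129 113 114 121 139 139 135 132 134 155 166 161 145 146 146 149
 148 149 
[... 861 characters left out ...]
 137 120 114 114 115 139 148 152 153 151 150 151 151 151
 151 150 149 149 149 150]
520 [134 137 140 144 137 119 113 114 115 111  97  98  95  97  98  96  95  95
  96 132 146 148 147 147]
525 [139 137 140 143 142 123 114 112 115 112 131 150 152 151 152 150 152 153
 153 154 148 148 149 150]
540 [147 138 137 142 143 144 141 138 118 114 129 149 152 151 152 152 154 150
 152 152 153 149 148 149]
552 [147 144 138 111 109  97  95  92  97  99 119 147 149 152 154 151 152 152
 150 153 125 104 102 100]
555 [100 101  93  94  95  97  96  91  95  98 117 148 150 154 152 151 151 145
 135 129 114 102 101 102]
557 [103 103  94  96  98  96  94  94  94  98 103 119 116 114 104 103  98 101
 101 103 104 102 104 101]
```

>>> servo_tool([
  [-4,2,0,0,0,0,1],
  [-8,5,0,0,0,0,1],
  [-11.5,7.5,-1,0,0,0,1],
  [-15,10,-2,0,0,0,1],
  [-18,13,-3,0,0,0,1],
  [-20.5,16,-4,0,0,0,1],
  [-22.5,19,-5,0,0,0,1],
  [-23,22,-5,0,0,0,1],
  [-23,25,-5,0,0,0,1],
  [-23,25,-5,0,0,0,1],
  [-23,25,-5,0,0,0,1],
  [-23,25,-5,0,0,0,1],
  [-23,25,-5,0,0,0,1],
])

```text
t: 3.63
ee_pos: [388.0, 293.7, 302.7]
orientation: [3.14, 0.098, -0.0]
ft_force: [0.2, 0.4, -0.8]
width: 87.6
grasp_force: 0.0
```

```bash
python3 - <<'E'
from h import *
import pickle
o=ctrl.get_obs();print(o['t'],o['ee_pos'],o['orientation'],o['qvel'].round(3))
d=cap('wrist'); pickle.dump(d,open('wt.pkl','wb'))
p=proj(d,[387,293,105]).astype(int); print(p); mugfit(d,tuple(p),105,31)
E
```

```text
3.6333 [387.97374606 293.70976773 302.68141945] [ 3.13965174e+00  9.80842784e-02 -1.84987996e-04] [-0.002 -0.002 -0.003  0.004  0.     0.003]
[280 184]
centre [387. 306.] r 30.1 n 81 area 2806 handle yaw -11.9 n 318 58.0
```

```bash
python3 - <<'E'
from h import *
import pickle
d=pickle.load(open('top0.pkl','rb'))
print('top fits')
for u,v,z,r in [(173,231,105,31),(280,217,68,30),(377,228,68,30)]: mugfit(d,(u,v),z,r)
d=pickle.load(open('wb.pkl','rb'))
t=.15; L=onz(d,50.3,156.3,208-240*np.sin(t)); Rr=onz(d,556,163,208+240*np.sin(t)); print(L,Rr,(L+Rr)/2)
ax=(L-Rr)/480; C=(L+Rr)/2
for s in(-215,-185,-90,-60,60,90,185,215): print(s,proj(d,C+ax*s).round(1))
g=cv2.cvtColor(d['image'],cv2.COLOR_RGB2GRAY).astype(int)
print([ (x,g[int(round(156.3+(x-50)*6.7/506)),x]) for x in list(range(60,230))+list(range(330,540)) if abs(g[int(round(156.3+(x-50)*6.7/506)),x]-g[int(round(156.3+(x-50)*6.7/506)),x-1])>12])
d=pickle.load(open('wt.pkl','rb')); save(d,'wt.png',s=1.4); print(proj(d,[387,306,105]))
E
```

```text
top fits
centre [387.8 302.5] r 30.6 n 32 area 482 handle yaw -53.6 n 74 55.0
centre [-70427.4  71321.5] r 30.0 n 0 area 318 handle yaw -45.2 n 318 100591.0
centre [ 401.8 -320.5] r 30.0 n 29 area 360 handle yaw -22.3 n 24 50.0
[635.21530114 287.31516067 172.13484821] [ 666.86020828 -185.72594176  243.86515179] [651.03775471  50.79460946 208.        ]
-215 [522.9 162.6]
-185 [484.5 162.2]
-90 [371.5 160.9]
-60 [338.1 160.4]
60 [214.1 158.8]
90 [185.1 158.3]
185 [ 97.9 157. ]
215 [ 71.7 156.6]
[(71, np.int64(149)), (72, np.int64(105)), (77, np.int64(159)), (78, np.int64(210)), (80, np.int64(238)), (94, np.int64(188)), (95, np.int64(137)), (97, np.int64(188)), (98, np.int64(212)), (184, np.int64(199)), (185, np.int64(119)), (186, np.int64(106)), (188, np.int64(134)), (189, np.int64(163)), (190, np.int64(197)), (191, np.int64(213)), (370, np.int64(135)), (371, np.int64(118)), (372, np.int64(157)), (518, np.int64(112)), (523, np.int64(135)), (524, np.int64(152))]
[268.96275101 184.01732003]
```

View pics/wt.png

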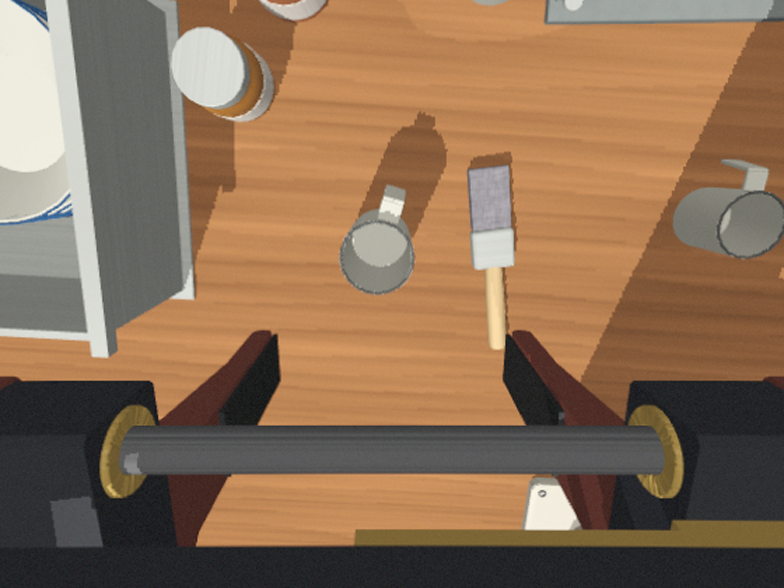

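The tall loose mug's rim is at (377,255) in the 1.4x picture, handle up-right, and the brush clears the fingers at x≈490. The bar's notch edges match prediction to 1 px. Going to the pre-grasp.

>>> servo_tool([
  [0,0.6,-3,0,0,-5,1],
  [0,1.2,-7,0,0,-11,1],
  [-0.1,1.2,-11,0,0,-15.5,1],
  [-0.1,1.2,-14,0,0,-15.5,1],
  [-0.1,1.2,-16,0,0,-15.5,1],
  [-0.1,1.2,-16.5,0,0,-15.5,1],
  [-0.1,1.2,-16.5,0,0,-15.5,1],
  [-0.1,1.2,-16.5,0,0,-15.5,1],
])

```text
t: 4.35
ee_pos: [387.4, 307.2, 138.6]
orientation: [-3.124, 0.324, -0.001]
ft_force: [0.2, -0.8, -0.1]
width: 87.7
grasp_force: 0.0
```

```bash
python3 - <<'E'
from h import *
import pickle
o=ctrl.get_obs();print(o['t'],o['ee_pos'],o['orientation'],o['qvel'].round(3))
d=cap('wrist'); pickle.dump(d,open('wt2.pkl','wb'));save(d,'wt2.png',s=1)
p=proj(d,[387,306,105]);print(p)
try: mugfit(d,tuple(p.astype(int)),105,31)
except Exception as e: print(e)
E
```

```text
4.35 [387.39329757 307.16296532 138.55367095] [-3.12412096e+00  3.24405390e-01 -1.18326273e-03] [ 0.005 -0.022 -0.013  0.002 -0.001  0.003]
[282.36691988 233.29407759]
centre [386.4 306.4] r 30.4 n 134 area 8726 handle yaw -12.1 n 1166 60.0
```

>>> servo_tool([
  [-0.05,-0.1,-3,0,0,0,1],
  [-0.05,-0.1,-6,0,0,0,1],
  [-0.05,-0.1,-7,0,0,0,1],
  [-0.05,-0.1,-7,0,0,0,1],
  [-0.05,-0.1,-7,0,0,0,-1],
  [-0.05,-0.1,-7,0,0,0,-1],
  [-0.05,-0.1,-7,0,0,0,-1],
  [-0.05,-0.1,-7,0,0,0,-1],
  [-0.05,-0.1,-7,0,0,0,-1],
  [-0.05,-0.1,-7,0,0,0,-1],
])

```text
t: 5.23
ee_pos: [386.7, 306.8, 68.8]
orientation: [-3.124, 0.322, -0.002]
ft_force: [-0.7, -0.5, 8.1]
width: 62.0
grasp_force: 29.9
```

>>> servo_tool([
  [0,0,1.5,0,0,0,-1],
  [0,0,4,0,0,0,-1],
  [0,0,8,0,0,2,-1],
  [0,0,12,0,0,5,-1],
  [0.5,-1,16,0,0,8,-1],
  [1,-3,20,0,0,11,-1],
  [2.5,-6,22,0,0,14,-1],
  [4,-9,23,0,0,15.7,-1],
  [5.7,-12.5,23,0,0,15.7,-1],
  [7.5,-16,23,0,0,15.7,-1],
  [9.5,-19.5,23,0,0,15.7,-1],
  [11.4,-23,23,0,0,15.7,-1],
  [13,-26.5,23,0,0,15.7,-1],
  [14.4,-30,23,0,0,15.7,-1],
  [15.6,-33,23,0,0,15.7,-1],
  [16.6,-36,23,0,0,15.7,-1],
  [17.3,-38.5,23,0,0,15.7,-1],
  [17.8,-40.5,23,0,0,15.7,-1],
  [18,-41.5,23,0,0,15.7,-1],
  [18,-41.5,23,0,0,15.7,-1],
])

```text
t: 6.9
ee_pos: [565.9, -110.3, 297.4]
orientation: [3.14, 0.104, -0.001]
ft_force: [0.7, -0.7, -2.2]
width: 62.0
grasp_force: 29.9
```

```bash
python3 - <<'E'
from h import *
import pickle
o=ctrl.get_obs();print(o['t'],o['ee_pos'],o['orientation'],o['qvel'].round(3),o['ft_force'],o['width'],o['grasp_force'])
d=cap('wrist'); pickle.dump(d,open('h1.pkl','wb'));save(d,'h1.png',s=1.4)
E
```

```text
6.9 [ 565.93207795 -110.25531457  297.42060369] [ 3.13974589e+00  1.03552983e-01 -6.91519392e-04] [ 0.043 -0.015  0.024  0.018  0.004  0.031] [ 0.70952931 -0.74794812 -2.1931792 ] 62.02615938764561 29.92638671770692
```

View pics/h1.png

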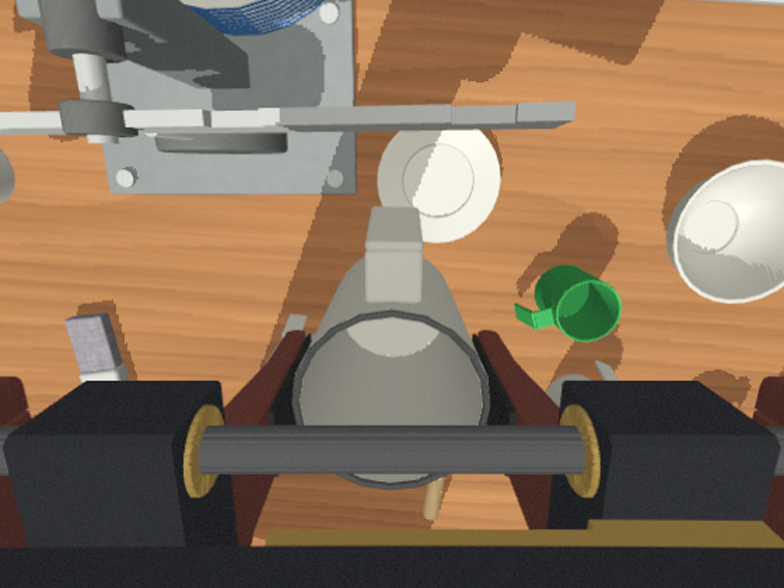

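```bash
python3 - <<'E'
from h import *
import pickle
d=pickle.load(open('h1.pkl','rb'))
P=np.array([651.0,50.35,0]);yd=np.array([-.0668,.9978,0]);
o=np.array([565.9,-110.3,297.4]); yaw=2*np.arctan2(.10355,3.13975); xd=np.array([np.cos(yaw),np.sin(yaw),0])
b=o+[0,0,-68.8]
for n,q in [('rim near',b+xd*31+[0,0,105]),('rim far',b-xd*31+[0,0,105]),('strap outer top',b+xd*49+[0,0,97]),('tip',b+xd*57+[0,0,59])]: print(n,(proj(d,q)*1.4).round(1))
for s in(-240,-215,-185):
    print(s,(proj(d,P+yd*s*np.cos(.15)+[0,0,205+3-s*np.sin(.15)])*1.4).round(1))
print(np.degrees(yaw))
E
```

```text
rim near [394.  309.2]
rim far [393.9 487.6]
strap outer top [393.8 244.4]
tip [393.1 206.6]
-240 [576.4 110.4]
-215 [519.  111.6]
-185 [452.8 113. ]
3.777898410158108
```

>>> servo_tool([
  [1.5,-1,0,0,0,0,-1],
  [3.2,-2.2,0,0,0,0,-1],
  [4.6,-3.2,-0.5,0,0,0,-1],
  [5.5,-3.8,-1.2,0,0,0,-1],
  [5.96,-4.15,-2,0,0,0,-1],
  [5.96,-4.15,-2.7,0,0,0,-1],
  [5.96,-4.15,-2.7,0,0,0,-1],
  [5.96,-4.15,-2.7,0,0,0,-1],
  [5.96,-4.15,-2.7,0,0,0,-1],
])

```text
t: 7.7
ee_pos: [625.1, -149.6, 270.8]
orientation: [-3.14, -0.108, 0.001]
ft_force: [0.6, -0.6, -2.5]
width: 61.8
grasp_force: 29.9
```

```bash
python3 - <<'E'
from h import *
import pickle
o=ctrl.get_obs();print(o['t'],o['ee_pos'],o['orientation'],o['qvel'].round(3),o['ft_force'],o['width'],o['grasp_force'])
d=cap('wrist');save(d,'h2.png',(180,60,460,330),2)
P=np.array([651.0,50.35,0]);yd=np.array([-.0668,.9978,0]);
for s in(-240,-215,-185):
    print(s,((proj(d,P+yd*s*np.cos(.15)+[0,0,205+3-s*np.sin(.15)])-[180,60])*2).round(1))
E
```

```text
7.7 [ 625.0852357  -149.58698467  270.80631321] [-3.13952901e+00 -1.07795638e-01  5.90338569e-04] [-0.001 -0.008 -0.009 -0.    -0.    -0.002] [ 0.64769043 -0.58371046 -2.50230027] 61.753995371483384 29.92678543087095
-240 [333.8 230.5]
-215 [250.  228.4]
-185 [153.5 225.9]
```

View pics/h2.png

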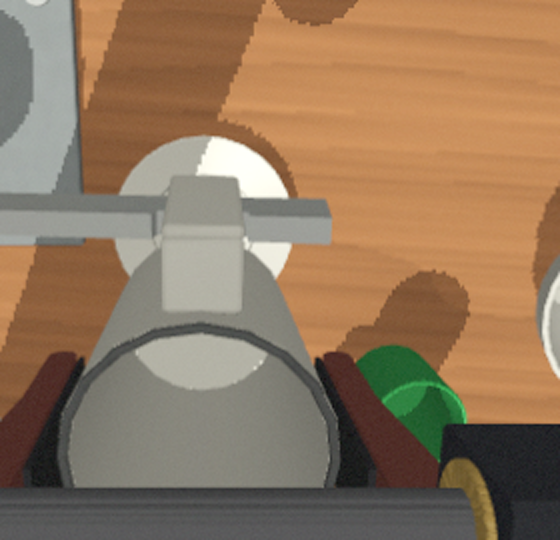

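Well aligned: the strap is at cols 163–243 and the notch at 153–250 in the crop. Lowering.

>>> servo_tool([
  [0.04,-0.1,-1,0,0,0,-1],
  [0.04,-0.1,-2,0,0,0,-1],
  [0.04,-0.1,-3,0,0,0,-1],
  [0.04,-0.1,-4,0,0,0,-1],
  [0.04,-0.1,-5,0,0,0,-1],
  [0.04,-0.1,-5.5,0,0,0,-1],
  [0.04,-0.1,-5.9,0,0,0,-1],
  [0.04,-0.1,-6.1,0,0,0,-1],
  [0.04,-0.1,-6.1,0,0,0,-1],
  [0.04,-0.1,-6.1,0,0,0,-1],
])

```text
t: 8.58
ee_pos: [626.3, -151.2, 209.9]
orientation: [3.14, 0.107, 0.001]
ft_force: [-0.5, -0.9, -0.7]
width: 62.1
grasp_force: 29.9
```

>>> servo_tool([
  [0,0,-0.2,0,0,0,-1],
  [0,0,-0.4,0,0,0,-1],
  [0,0,-0.6,0,0,0,-1],
  [0,0,-0.8,0,0,0,-1],
  [0,0,-1.0,0,0,0,-1],
  [0,0,-1.2,0,0,0,-1],
  [0,0,-1.2,0,0,0,-1],
])

```text
t: 9.17
ee_pos: [625.7, -151.1, 197.1]
orientation: [-3.14, -0.107, 0.001]
ft_force: [-0.6, -0.0, -1.7]
width: 62.2
grasp_force: 29.9
```

```bash
cat >> h.py <<'E'
P=np.array([651.0,50.35,0]);yd=np.array([-.0668,.9978,0]);xd=np.array([.9978,.0668,0])
def barview(d,ss,ts):
    # predicted pixel of top-edge points for tilts
    for t in ts: print('tilt',t,[proj(d,P+yd*s*np.cos(t)+[0,0,205+3+s*np.sin(t)]).round(1).tolist() for s in ss])
E
python3 - <<'E'
from h import *
import pickle
o=ctrl.get_obs();print(o['t'],o['ee_pos'],o['qvel'].round(3),o['ft_force'],o['width'],o['grasp_force'])
s=cap('scene'); pickle.dump(s,open('s1.pkl','wb'))
barview(s,(-240,240),(-.15,-.12,-.1,-.08,-.05,0))
E
```

```text
9.1667 [ 625.69987079 -151.09099513  197.0967744 ] [-0.    -0.003 -0.003 -0.     0.007 -0.001] [-0.59639867 -0.04954285 -1.71509925] 62.164635854155485 29.926527519710362
tilt -0.15 [[192.9, 191.4], [381.1, 273.1]]
tilt -0.12 [[193.0, 193.8], [381.9, 270.7]]
tilt -0.1 [[193.1, 195.4], [382.4, 269.0]]
tilt -0.08 [[193.2, 197.0], [382.8, 267.4]]
tilt -0.05 [[193.4, 199.4], [383.4, 264.8]]
tilt 0 [[193.9, 203.4], [384.2, 260.5]]
```

```bash
cat >> h.py <<'E'
def tilt(d):
    import pickle
    s0=pickle.load(open('scene0.pkl','rb'))
    G=lambda im:cv2.resize(cv2.cvtColor(im['image'],cv2.COLOR_RGB2GRAY),None,fx=4,fy=4,interpolation=cv2.INTER_CUBIC)
    a,b=G(s0),G(d)
    T=a[4*264:4*290,4*362:4*384]; Rg=b[4*240:4*300,4*356:4*392]
    m=cv2.matchTemplate(Rg,T,cv2.TM_CCOEFF_NORMED); _,v,_,l=cv2.minMaxLoc(m)
    du,dv=l[0]/4-6,l[1]/4-24
    e=lambda t:proj(d,P+yd*235*np.cos(t)+[0,0,205+235*np.sin(t)])[1]
    ts=np.linspace(-.3,.3,1201); t=ts[np.argmin([abs(e(x)-e(-.15)-dv) for x in ts])]
    print('tilt',round(t,4),'du dv',du,dv,'score',round(v,2))
E
python3 - <<'E'
from h import *
import pickle
for n in('scene0','s1'): tilt(pickle.load(open(n+'.pkl','rb')))
E
```

```text
tilt -0.15 du dv 0.0 0.0 score 1.0
tilt -0.1055 du dv 1.0 -3.5 score 0.94
```

The bar follows the mug exactly as expected. Continuing to level.

>>> servo_tool([
  [0,0,-0.2,0,0,0,-1],
  [0,0,-0.4,0,0,0,-1],
  [0,0,-0.6,0,0,0,-1],
  [0,0,-0.8,0,0,0,-1],
  [0,0,-1.0,0,0,0,-1],
  [0,-0.03,-1.2,0,0,0,-1],
  [0,-0.06,-1.4,0,0,0,-1],
  [0,-0.1,-1.6,0,0,0,-1],
  [0,-0.1,-1.8,0,0,0,-1],
  [0,-0.1,-1.95,0,0,0,-1],
  [0,-0.1,-2.1,0,0,0,-1],
  [0,-0.1,-2.1,0,0,0,-1],
  [0,-0.1,-2.1,0,0,0,-1],
])

```text
t: 10.3
ee_pos: [625.9, -152.1, 176.6]
orientation: [-3.14, -0.107, 0.0]
ft_force: [0.0, 1.8, 0.6]
width: 61.9
grasp_force: 29.9
```

```bash
python3 - <<'E'
from h import *
o=ctrl.get_obs();print(o['t'],o['ee_pos'],o['qvel'].round(3),o['ft_force'],o['width'],o['grasp_force'])
tilt(cap('scene'))
E
```

```text
10.3 [ 625.8952215  -152.13321232  176.59290951] [-0.    -0.003 -0.001 -0.001  0.004  0.   ] [0.0430361  1.80111079 0.64097652] 61.878828730591664 29.93333861231804
tilt -0.0145 du dv 3.0 -11.0 score 0.86
```

>>> servo_tool([
  [0,0,-0.1,0,0,0,-1],
  [0,0,-0.1,0,0,0,0.44],
  [0,0,-0.1,0,0,0,0.48],
  [0,0,-0.1,0,0,0,0.55],
  [0,0,-0.1,0,0,0,0.8],
  [0,0,-0.1,0,0,0,1],
  [0,0,-0.1,0,0,0,1],
  [0,0,1,0,0,0,1],
  [0,0,3,0,0,0,1],
  [0,0,6,0,0,0,1],
  [0,0,9,0,0,0,1],
  [-1,0,12,0,0,0,1],
  [-4,2,14,0,0,0,1],
  [-7,4,14,0,0,0,1],
  [-10,6.5,14,0,0,-4,1],
  [-13,9,14,0,0,-8,1],
  [-16,11.5,14,0,0,-12.6,1],
  [-18.5,13.8,14,0,0,-12.6,1],
  [-19.5,13.8,14,0,0,-12.6,1],
  [-19.5,13.8,14,0,0,-12.6,1],
])

```text
t: 12.02
ee_pos: [429.2, -13.4, 317.7]
orientation: [3.133, -0.234, 0.002]
ft_force: [0.3, -0.5, 1.1]
width: 87.6
grasp_force: 0.0
```

```bash
python3 - <<'E'
from h import *
import pickle
o=ctrl.get_obs();print(o['t'],o['ee_pos'],o['orientation'],o['qvel'].round(3),o['ft_force'])
s=cap('scene'); tilt(s); d=cap('wrist'); pickle.dump((s,d),open('m.pkl','wb'))
save(s,'s3.png',(120,120,420,330),2.6)
p=proj(d,[431,-15,60]);print(p); mugfit(d,tuple(p.astype(int)),68,30)
E
```

```text
12.0167 [429.23207793 -13.41224135 317.6540277 ] [ 3.13270484e+00 -2.34485415e-01  1.66568698e-03] [-0.027  0.053 -0.066 -0.006 -0.024 -0.008] [ 0.26178447 -0.50633685  1.06262493]
tilt -0.009 du dv 3.25 -11.5 score 0.86
[280.40450162 175.23432751]
centre [429.3 -19.7] r 29.0 n 68 area 2012 handle yaw -0.1 n 235 57.0
```

View pics/s3.png

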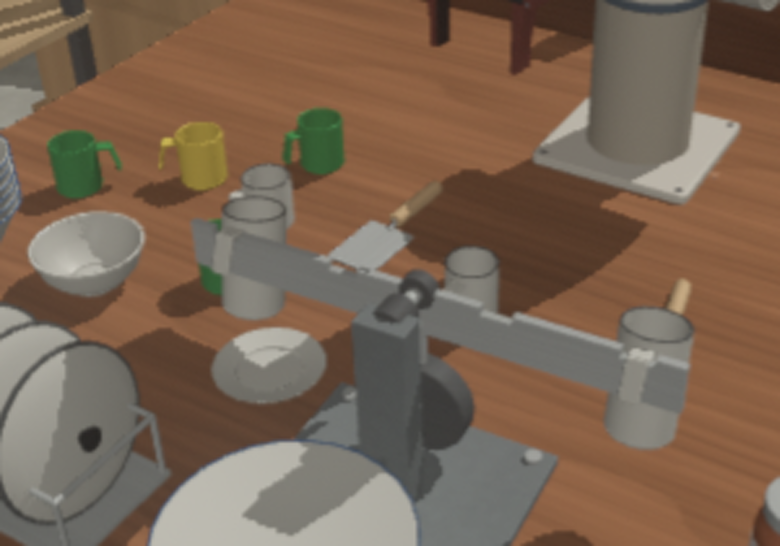

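The tall mug sits seated in the right end notch at crop (225,250) and the bar is level. Next is the left/middle short mug.

>>> servo_tool([
  [0,-0.6,-3,0,0,4,1],
  [0,-0.6,-7,0,0,8.5,1],
  [0,-0.6,-11,0,0,8.5,1],
  [0,-0.6,-15,0,0,8.5,1],
  [0,-0.6,-18,0,0,8.5,1],
  [0,-0.6,-20.5,0,0,8.5,1],
  [0,-0.6,-21,0,0,8.5,1],
  [0,-0.6,-21,0,0,8.5,1],
  [0,-0.6,-21,0,0,8.5,1],
])

```text
t: 12.87
ee_pos: [432.3, -20.7, 107.1]
orientation: [3.142, -0.006, 0.001]
ft_force: [0.5, 0.6, -0.1]
width: 87.8
grasp_force: 0.0
```

```bash
python3 - <<'E'
from h import *
o=ctrl.get_obs();print(o['t'],o['ee_pos'],o['orientation'],o['qvel'].round(3))
print(np.degrees(2*np.arctan2(o['orientation'][1],o['orientation'][0])))
d=cap('wrist'); p=proj(d,[429.3,-19.7,60]);print(p); mugfit(d,tuple(p.astype(int)),68,30)
tilt(cap('scene'))
E
```

```text
12.8667 [432.32922964 -20.68149826 107.13840627] [ 3.14151804e+00 -6.32693086e-03  8.53094865e-04] [ 0.004 -0.035 -0.002 -0.    -0.001  0.   ]
-0.23078393381257156
[279.00050797 230.64832961]
centre [428.8 -19.4] r 29.5 n 128 area 7724 handle yaw -0.1 n 974 59.0
tilt -0.009 du dv 3.25 -11.5 score 0.86
```

>>> servo_tool([
  [-0.33,0.12,-2,0,0,0,1],
  [-0.33,0.12,-5,0,0,0,1],
  [-0.33,0.12,-7.2,0,0,0,1],
  [-0.33,0.12,-7.2,0,0,0,1],
  [-0.33,0.12,-7.2,0,0,0,-1],
  [-0.33,0.12,-7.2,0,0,0,-1],
  [-0.33,0.12,-7.2,0,0,0,-1],
  [-0.33,0.12,-7.2,0,0,0,-1],
  [-0.33,0.12,-7.2,0,0,0,-1],
  [-0.33,0.12,-7.2,0,0,0,-1],
])

```text
t: 13.8
ee_pos: [428.7, -19.0, 35.9]
orientation: [3.141, -0.005, 0.004]
ft_force: [-1.0, -0.4, 10.5]
width: 59.7
grasp_force: 30.0
```

>>> servo_tool([
  [0,0,1.5,0,0,0,-1],
  [0,0,4,0,0,0,-1],
  [0,0,8,0,0,2,-1],
  [0,0,12,0,0,4,-1],
  [0.5,0.4,16,0,0,4,-1],
  [1.5,1.2,20,0,0,4,-1],
  [4,3.2,22.5,0,0,4,-1],
  [7,5.5,23,0,0,4,-1],
  [10,7.9,23,0,0,4,-1],
  [13,10.3,23,0,0,4,-1],
  [15.5,12.3,23,0,0,4,-1],
  [17,13.5,23,0,0,4,-1],
  [17.9,14.2,22.5,0,0,4,-1],
  [17.9,14.2,22,0,0,4,-1],
  [17.9,14.2,22,0,0,4,-1],
  [17.9,14.2,22,0,0,4,-1],
])

```text
t: 15.13
ee_pos: [605.1, 122.1, 253.9]
orientation: [3.139, 0.104, -0.004]
ft_force: [-0.3, -0.2, -0.4]
width: 59.7
grasp_force: 30.0
```

```bash
cat >> h.py <<'E'
def held(d,o,zt,s,r=30,h=68,L=56,t=0.):
    # numeric check: strap columns in view vs predicted, and notch
    b=o['ee_pos']-[0,0,zt]; yaw=2*np.arctan2(o['orientation'][1],o['orientation'][0]); x=np.array([np.cos(yaw),np.sin(yaw),0]); y=np.array([-x[1],x[0],0])
    print('yaw',np.degrees(yaw).round(2))
    st=b+x*(r+12)+[0,0,h-8]
    pu=[proj(d,st+y*k).round(1).tolist() for k in(9,0,-9)]; print('strap pred',pu)
    N=P+yd*s; 
    print('notch pred',[proj(d,N+yd*k+[0,0,208]).round(1).tolist() for k in(15,0,-15)])
    print('rim near pred',proj(d,b+x*r+[0,0,h]).round(1))
    g=cv2.cvtColor(d['image'],cv2.COLOR_RGB2GRAY).astype(int)
    v=int(round(pu[1][1]))
    for row in(v-4,v,v+6,v+12): print(row,g[row,int(pu[0][0])-10:int(pu[2][0])+11].tolist())
    hook=b+x*(r+9.5)+[0,0,h-12]; e=hook-N; print('hook-notch along x,y,z:',(e@xd).round(1),(e@yd).round(1),(e[2]-200).round(1))
E
python3 - <<'E'
from h import *
o=ctrl.get_obs();print(o['t'],o['ee_pos'],o['qvel'].round(3),o['ft_force'],o['width'],o['grasp_force'])
d=cap('wrist'); held(d,o,35,75); import pickle; pickle.dump((d,o),open('h3.pkl','wb'))
save(d,'h3.png',(150,40,430,330),2)
E
```

```text
15.1333 [605.10913623 122.0841959  253.86948165] [-0.005 -0.014 -0.007  0.002  0.001  0.003] [-0.30604662 -0.17719648 -0.44569453] 59.734746272515665 29.999782260420034
yaw 3.78
strap pred [[260.6, 189.3], [281.2, 189.2], [301.7, 189.2]]
notch pred [[256.8, 167.5], [279.7, 167.5], [302.7, 167.4]]
rim near pred [281.3 220.9]
185 [160, 159, 155, 154, 154, 157, 154, 152, 152, 149, 170, 176, 181, 182, 182, 183, 183, 182, 182, 182, 182, 183, 183, 182, 184, 183, 190, 218, 223, 241, 242, 241, 241, 241, 241, 241, 241, 241, 241, 240, 241, 241, 241, 241, 242, 234, 182, 179, 171, 159, 149, 151, 152, 149, 150, 153, 150, 151, 150, 150, 148, 146]
189 [146, 145, 145, 145, 144, 146, 146, 147, 145, 146, 168, 175, 180, 182, 182, 185, 183, 183, 181, 182, 181, 181, 183, 183, 181, 181, 197, 241, 242, 242, 242, 241, 242, 242, 241, 242, 241, 242, 242, 242, 241, 242, 242, 241, 241, 241, 240, 234, 212, 185, 149, 153, 152, 153, 152, 153, 153, 152, 151, 152, 153, 152]
195 [145, 141, 142, 144, 142, 141, 138, 136, 133, 138, 161, 175, 180, 183, 181, 181, 180, 182, 181, 183, 180, 197, 243, 244, 243, 242, 243, 243, 242, 243, 242, 242, 243, 243, 242, 242, 242, 242, 242, 243, 241, 241, 241, 241, 241, 241, 240, 233, 214, 183, 131, 135, 136, 143, 148, 150, 152, 152, 154, 153, 154, 154]
201 [131, 131, 132, 132, 133, 130, 134, 134, 135, 137, 156, 172, 179, 180, 183, 181, 182, 181, 181, 181, 181, 198, 241, 223, 223, 224, 223, 223, 223, 217, 181, 178, 180, 181, 181, 181, 180, 181, 181, 180, 181, 180, 181, 181, 196, 241, 240, 232, 217, 178, 135, 134, 136, 134, 134, 133, 131, 134, 132, 130, 134, 138]
hook-notch along x,y,z: -1.5 -0.4 74.9
```

Position error is 3 mm in x; correcting it and lowering.

>>> servo_tool([
  [0.3,0,0,0,0,0,-1],
  [0.3,0,-0.5,0,0,0,-1],
  [0.3,0,-1.5,0,0,0,-1],
  [0.3,0,-2.5,0,0,0,-1],
  [0.3,0,-3.5,0,0,0,-1],
  [0.3,0,-4.5,0,0,0,-1],
  [0.3,0,-5.5,0,0,0,-1],
  [0.3,0,-6.2,0,0,0,-1],
  [0.3,0,-6.7,0,0,0,-1],
  [0.3,0,-7,0,0,0,-1],
  [0.3,0,-7.2,0,0,0,-1],
  [0.3,0,-7.2,0,0,0,-1],
])

```text
t: 16.18
ee_pos: [609.7, 123.0, 182.4]
orientation: [3.14, 0.104, -0.0]
ft_force: [0.2, -0.1, -0.6]
width: 59.9
grasp_force: 30.0
```

```bash
python3 - <<'E'
from h import *
o=ctrl.get_obs();print(o['t'],o['ee_pos'],o['ft_force'])
d=cap('wrist'); held(d,o,35.9,75); tilt(cap('scene'))
E
```

```text
16.1833 [609.72195516 123.0433359  182.44368782] [ 0.21569002 -0.14050026 -0.59905197]
yaw 3.81
strap pred [[260.7, 188.7], [281.1, 188.6], [301.5, 188.6]]
notch pred [[247.8, 202.0], [281.7, 201.9], [315.7, 201.8]]
rim near pred [281.2 220.1]
185 [138, 138, 138, 139, 138, 140, 139, 138, 138, 149, 189, 195, 200, 203, 203, 202, 202, 202, 202, 202, 202, 202, 201, 203, 202, 217, 254, 254, 254, 254, 254, 254, 254, 254, 254, 235, 202, 200, 201, 201, 201, 200, 201, 201, 201, 201, 201, 202, 212, 189, 138, 138, 137, 138, 138, 137, 138, 137, 137, 137, 135, 137]
189 [136, 137, 136, 135, 138, 137, 135, 138, 137, 149, 187, 196, 199, 202, 202, 203, 203, 202, 201, 202, 202, 209, 237, 237, 238, 241, 254, 254, 254, 254, 254, 254, 254, 254, 254, 254, 254, 254, 254, 254, 254, 254, 254, 254, 254, 254, 254, 253, 232, 203, 145, 143, 142, 141, 143, 144, 141, 142, 142, 140, 143, 155]
195 [177, 177, 178, 178, 177, 176, 178, 178, 178, 177, 180, 195, 198, 201, 200, 202, 200, 200, 202, 202, 217, 255, 255, 255, 255, 255, 255, 255, 255, 255, 255, 254, 255, 255, 255, 255, 255, 254, 254, 254, 254, 254, 254, 254, 254, 254, 254, 252, 235, 203, 170, 178, 179, 177, 176, 179, 178, 178, 178, 178, 176, 177]
201 [177, 177, 179, 177, 177, 177, 179, 177, 177, 177, 175, 191, 199, 202, 202, 202, 202, 200, 198, 201, 200, 201, 201, 200, 200, 201, 200, 200, 200, 201, 200, 199, 200, 200, 199, 201, 200, 200, 216, 254, 254, 254, 254, 254, 254, 254, 254, 250, 218, 181, 178, 178, 178, 176, 178, 177, 178, 177, 177, 178, 179, 177]
hook-notch along x,y,z: 3.2 0.3 2.5
tilt -0.009 du dv 3.25 -11.5 score 0.86
```

>>> servo_tool([
  [-0.1,0,-0.1,0,0,0,-1],
  [-0.1,0,-0.2,0,0,0,-1],
  [-0.1,0,-0.3,0,0,0,-1],
  [-0.1,0,-0.4,0,0,0,-1],
  [-0.1,0,-0.5,0,0,0,-1],
  [-0.1,0,-0.5,0,0,0,-1],
  [-0.1,0,-0.5,0,0,0,-1],
  [-0.1,0,-0.5,0,0,0,-1],
])

```text
t: 16.95
ee_pos: [608.7, 123.1, 177.6]
orientation: [-3.14, -0.104, 0.0]
ft_force: [-1.3, -0.2, 2.2]
width: 59.8
grasp_force: 30.0
```

```bash
python3 - <<'E'
from h import *
o=ctrl.get_obs();print(o['t'],o['ee_pos'],o['ft_force']); tilt(cap('scene'))
E
```

```text
16.95 [608.65016829 123.07767031 177.59721597] [-1.31827819 -0.18434534  2.20082072]
tilt -0.0415 du dv 2.5 -8.75 score 0.89
```

>>> servo_tool([
  [0,0,0.05,0,0,0,-1],
  [0,0,0.08,0,0,0,-1],
  [0,0,0.08,0,0,0,-1],
  [0,0,0.08,0,0,0,0.4],
  [0,0,0.08,0,0,0,0.46],
  [0,0,0.08,0,0,0,0.6],
  [0,0,0.08,0,0,0,0.8],
  [0,0,0.08,0,0,0,1],
  [0,0,0.08,0,0,0,1],
  [0,0,1,0,0,0,1],
  [0,0,3,0,0,0,1],
  [0,0,6,0,0,0,1],
  [0,0,9,0,0,0,1],
  [-2,-1,12,0,0,0,1],
  [-5,-3,13,0,0,0,1],
  [-8,-6,13,0,0,-6,1],
  [-11,-9,13,0,0,-12,1],
  [-14,-12.5,13,0,0,-18,1],
  [-16,-16,13,0,0,-22,1],
  [-17.5,-19.5,13,0,0,-22,1],
])

```text
t: 18.67
ee_pos: [432.1, -71.8, 308.6]
orientation: [-3.101, 0.5, -0.002]
ft_force: [0.9, -0.6, 0.1]
width: 87.7
grasp_force: 0.0
```

>>> servo_tool([
  [-1.2,-4,-1,0,0,0,1],
  [-2.2,-8,-3,0,0,0,1],
  [-2.9,-12,-5,0,0,0,1],
  [-3.2,-16,-5,0,0,0,1],
  [-3.2,-20,-5,0,0,0,1],
  [-3.2,-24,-5,0,0,0,1],
  [-3.2,-25,-5,0,0,0,1],
  [-3.2,-25,-5,0,0,0,1],
  [-3.2,-25,-5,0,0,0,1],
  [-3.2,-25,-5,0,0,0,1],
])

```text
t: 19.5
ee_pos: [401.9, -319.9, 257.8]
orientation: [-3.102, 0.496, 0.001]
ft_force: [-0.5, 0.5, -0.4]
width: 88.0
grasp_force: 0.0
```

```bash
python3 - <<'E'
from h import *
import pickle
o=ctrl.get_obs();print(o['t'],o['ee_pos'],o['orientation'],o['qvel'].round(3))
print(np.degrees(2*np.arctan2(o['orientation'][1],o['orientation'][0])))
s=cap('scene'); tilt(s); pickle.dump(s,open('s4.pkl','wb'))
d=cap('wrist'); p=proj(d,[399.8,-323.2,60]);print(p); mugfit(d,tuple(p.astype(int)),68,30)
E
```

```text
19.5 [ 401.87002747 -319.92446252  257.77201783] [-3.10154701e+00  4.95910604e-01  7.12619380e-04] [ 0.016 -0.006  0.007 -0.002 -0.002 -0.005]
341.8315835943488
tilt -0.0325 du dv 2.75 -9.5 score 0.88
[283.4494047  184.45408485]
centre [ 399.6 -323.1] r 29.1 n 79 area 2741 handle yaw -17.6 n 329 58.0
```

>>> servo_tool([
  [-0.2,-0.33,-4,0,0,0,1],
  [-0.2,-0.33,-8,0,0,0,1],
  [-0.2,-0.33,-12,0,0,0,1],
  [-0.2,-0.33,-16,0,0,0,1],
  [-0.2,-0.33,-19,0,0,0,1],
  [-0.2,-0.33,-21.5,0,0,0,1],
  [-0.2,-0.33,-22.2,0,0,0,1],
  [-0.2,-0.33,-22.2,0,0,0,1],
  [-0.2,-0.33,-22.2,0,0,0,1],
  [-0.2,-0.33,-22.2,0,0,0,-1],
  [-0.2,-0.33,-22.2,0,0,0,-1],
  [-0.2,-0.33,-22.2,0,0,0,-1],
  [-0.2,-0.33,-22.2,0,0,0,-1],
  [-0.2,-0.33,-22.2,0,0,0,-1],
  [-0.2,-0.33,-22.2,0,0,0,-1],
])

```text
t: 20.85
ee_pos: [400.4, -324.8, 36.5]
orientation: [3.101, -0.497, 0.002]
ft_force: [-0.7, 1.6, 7.3]
width: 60.2
grasp_force: 30.0
```

```bash
python3 - <<'E'
from h import *
o=ctrl.get_obs();print(o['t'],o['ee_pos'],o['ft_force'],o['width'],o['grasp_force'])
E
```

```text
20.85 [ 400.44018911 -324.83915989   36.51374921] [-0.70930015  1.64845205  7.25636409] 60.17452184804416 30.001316279231105
```

>>> servo_tool([
  [0,0,1.5,0,0,0,-1],
  [0,0,4,0,0,2,-1],
  [0,0,8,0,0,6,-1],
  [0,0.5,12,0,0,10,-1],
  [0.2,2,16,0,0,14,-1],
  [0.5,4,19,0,0,18,-1],
  [1.5,7,21,0,0,22,-1],
  [3,10.5,22,0,0,22,-1],
  [5,14,22,0,0,22,-1],
  [7,17.3,22,0,0,22,-1],
  [9.3,20.5,22,0,0,22,-1],
  [12,23.5,22,0,0,22,-1],
  [15,26.2,22,0,0,22,-1],
  [18,28.2,22,0,0,22,-1],
  [20.5,29.3,22,0,0,22,-1],
  [21.5,29.7,22,0,0,22,-1],
  [21.5,29.7,22,0,0,22,-1],
  [21.5,29.7,22,0,0,22,-1],
  [21.5,29.7,22,0,0,22,-1],
])

```text
t: 22.43
ee_pos: [613.5, -28.3, 255.3]
orientation: [3.14, 0.103, -0.003]
ft_force: [-0.0, 0.2, -0.2]
width: 59.9
grasp_force: 30.0
```

```bash
python3 - <<'E'
from h import *
o=ctrl.get_obs();print(o['t'],o['ee_pos'],o['qvel'].round(3),o['ft_force'],o['width'],o['grasp_force'])
d=cap('wrist'); held(d,o,36.5,-75); tilt(cap('scene'))
E
```

```text
22.4333 [613.52834347 -28.34369685 255.32265842] [-0.006 -0.011  0.001  0.    -0.001 -0.   ] [-0.04904881  0.18577869 -0.18662743] 59.85595770167864 29.99990748387063
yaw 3.75
strap pred [[260.8, 188.5], [281.1, 188.4], [301.4, 188.4]]
notch pred [[255.9, 164.7], [278.8, 164.7], [301.6, 164.6]]
rim near pred [281.2 219.8]
184 [165, 166, 167, 168, 167, 168, 169, 167, 169, 162, 180, 190, 193, 195, 196, 195, 194, 197, 196, 196, 196, 197, 198, 196, 197, 196, 199, 198, 199, 199, 198, 198, 200, 198, 200, 199, 201, 199, 199, 200, 200, 200, 201, 200, 199, 199, 199, 195, 186, 153, 122, 121, 119, 120, 118, 121, 121, 117, 118, 122, 120, 118]
188 [170, 171, 171, 171, 170, 169, 169, 170, 168, 171, 192, 196, 200, 202, 202, 203, 203, 202, 202, 202, 202, 202, 201, 201, 203, 203, 202, 202, 203, 201, 203, 202, 202, 202, 201, 202, 201, 201, 200, 201, 203, 201, 200, 201, 201, 202, 202, 195, 183, 167, 123, 123, 124, 121, 122, 123, 125, 124, 124, 123, 125, 126]
194 [171, 171, 170, 171, 170, 171, 170, 171, 169, 168, 187, 194, 199, 202, 202, 202, 202, 201, 201, 201, 202, 202, 201, 202, 201, 200, 200, 201, 201, 200, 200, 201, 201, 202, 201, 200, 201, 200, 201, 200, 201, 200, 201, 201, 200, 200, 201, 196, 186, 165, 119, 120, 119, 120, 121, 120, 122, 117, 119, 119, 119, 120]
200 [169, 161, 149, 149, 150, 150, 150, 153, 151, 156, 180, 194, 199, 201, 202, 202, 201, 201, 201, 201, 201, 203, 201, 200, 201, 200, 201, 201, 200, 201, 200, 200, 201, 200, 199, 202, 201, 202, 202, 201, 200, 201, 201, 201, 201, 200, 199, 195, 186, 163, 153, 152, 151, 152, 148, 149, 151, 146, 141, 129, 124, 125]
hook-notch along x,y,z: -3.1 -1.1 74.8
tilt -0.0325 du dv 2.75 -9.5 score 0.88
```

>>> servo_tool([
  [0.25,0.05,0,0,0,0,-1],
  [0.45,0.1,-0.5,0,0,0,-1],
  [0.45,0.1,-1.5,0,0,0,-1],
  [0.45,0.1,-2.5,0,0,0,-1],
  [0.45,0.1,-3.5,0,0,0,-1],
  [0.45,0.1,-4.5,0,0,0,-1],
  [0.45,0.1,-5.5,0,0,0,-1],
  [0.45,0.1,-6.2,0,0,0,-1],
  [0.45,0.1,-6.6,0,0,0,-1],
  [0.45,0.1,-6.9,0,0,0,-1],
  [0.45,0.1,-6.9,0,0,0,-1],
  [0.45,0.1,-6.9,0,0,0,-1],
])

```text
t: 23.53
ee_pos: [619.8, -26.5, 186.9]
orientation: [3.14, 0.104, 0.001]
ft_force: [0.1, 0.6, -0.1]
width: 59.8
grasp_force: 30.0
```

```bash
python3 - <<'E'
from h import *
o=ctrl.get_obs();print(o['t'],o['ee_pos'],o['ft_force'])
d=cap('wrist'); held(d,o,36.5,-75); tilt(cap('scene'))
g=cv2.cvtColor(d['image'],cv2.COLOR_RGB2GRAY).astype(int); print('rim col',g[205:235,281].tolist()); print('bar col',g[180:225,325].tolist())
E
```

```text
23.5333 [619.78620973 -26.48428012 186.89604625] [ 0.09090746  0.57303401 -0.05143466]
yaw 3.81
strap pred [[260.8, 188.3], [281.1, 188.3], [301.4, 188.3]]
notch pred [[249.0, 199.6], [282.0, 199.5], [314.9, 199.5]]
rim near pred [281.2 219.6]
184 [145, 143, 144, 144, 145, 144, 142, 143, 143, 143, 184, 202, 203, 204, 205, 204, 206, 206, 206, 207, 207, 205, 207, 207, 209, 208, 208, 210, 210, 210, 209, 208, 208, 208, 209, 209, 209, 210, 211, 211, 209, 211, 209, 209, 212, 210, 210, 205, 196, 166, 145, 143, 147, 144, 145, 146, 144, 144, 145, 145, 146, 144]
188 [164, 164, 164, 164, 163, 164, 164, 164, 162, 167, 201, 207, 211, 212, 214, 213, 212, 212, 214, 213, 214, 214, 213, 212, 212, 211, 212, 212, 213, 211, 212, 213, 212, 211, 212, 211, 213, 212, 212, 213, 211, 212, 212, 212, 210, 211, 211, 205, 195, 180, 157, 156, 157, 157, 155, 156, 156, 157, 158, 159, 157, 157]
194 [190, 190, 188, 188, 189, 189, 190, 189, 188, 182, 197, 206, 210, 212, 212, 213, 212, 212, 212, 212, 212, 213, 212, 212, 211, 213, 212, 212, 212, 213, 211, 212, 211, 211, 211, 211, 210, 211, 209, 210, 212, 212, 211, 210, 2
[... 170 characters left out ...]
11, 210, 212, 212, 213, 212, 213, 211, 211, 211, 211, 210, 210, 212, 212, 211, 212, 212, 209, 211, 210, 211, 211, 212, 210, 212, 212, 212, 211, 210, 211, 210, 207, 197, 182, 187, 187, 189, 188, 186, 188, 187, 188, 189, 186, 187, 188]
hook-notch along x,y,z: 3.2 0.4 6.4
tilt -0.0325 du dv 2.75 -9.5 score 0.88
rim col [211, 210, 211, 211, 211, 211, 210, 211, 211, 211, 211, 209, 196, 170, 164, 166, 166, 164, 141, 94, 99, 104, 101, 111, 180, 210, 211, 211, 211, 210]
bar col [148, 148, 149, 148, 144, 145, 145, 145, 146, 145, 148, 148, 165, 186, 192, 191, 190, 190, 191, 191, 191, 190, 191, 190, 192, 192, 190, 191, 190, 185, 161, 128, 126, 128, 127, 127, 129, 127, 129, 131, 133, 131, 133, 134, 137]
```

>>> servo_tool([
  [-0.12,0,-0.1,0,0,0,-1],
  [-0.12,0,-0.2,0,0,0,-1],
  [-0.12,0,-0.3,0,0,0,-1],
  [-0.12,0,-0.4,0,0,0,-1],
  [-0.12,0,-0.5,0,0,0,-1],
  [-0.12,0,-0.55,0,0,0,-1],
  [-0.12,0,-0.55,0,0,0,-1],
  [-0.12,0,-0.55,0,0,0,-1],
])

```text
t: 24.3
ee_pos: [618.3, -26.5, 181.1]
orientation: [-3.14, -0.104, 0.0]
ft_force: [-0.1, 0.3, -0.9]
width: 59.9
grasp_force: 30.0
```

```bash
python3 - <<'E'
from h import *
o=ctrl.get_obs();print(o['t'],o['ee_pos'],o['ft_force']); tilt(cap('scene'))
E
```

```text
24.3 [618.34086504 -26.4578724  181.08101353] [-0.11971552  0.25257365 -0.89975156]
tilt -0.012 du dv 3.25 -11.25 score 0.85
```

>>> servo_tool([
  [0,0,-0.03,0,0,0,-1],
  [0,0,-0.03,0,0,0,0.4],
  [0,0,-0.03,0,0,0,0.46],
  [0,0,-0.03,0,0,0,0.6],
  [0,0,-0.03,0,0,0,0.8],
  [0,0,-0.03,0,0,0,1],
  [0,0,-0.03,0,0,0,1],
  [0,0,1,0,0,0,1],
  [0,0,3,0,0,0,1],
  [0,0,6,0,0,0,1],
  [0,0,9,0,0,0,1],
  [-2,0,12,0,0,0,1],
  [-5,0,14,0,0,0,1],
  [-8,0,14,0,0,0,1],
  [-11,0,14,0,0,0,1],
  [-14,0,14,0,0,0,1],
  [-16,0,14,0,0,0,1],
  [-16,0,14,0,0,0,1],
  [-16,0,14,0,0,0,1],
  [-16,0,14,0,0,0,1],
])

```text
t: 26.02
ee_pos: [459.6, -26.5, 322.1]
orientation: [3.14, 0.104, 0.003]
ft_force: [0.2, -0.1, -0.4]
width: 87.5
grasp_force: 0.0
```

```bash
python3 - <<'E'
from h import *
o=ctrl.get_obs();print(o['t'],o['ee_pos'],o['qvel'].round(3))
s=cap('scene'); tilt(s); d=cap('wrist')
a=cv2.resize(s['image'][130:300,120:410],None,fx=2,fy=2); b=d['image'][:240]; b=cv2.resize(b,(580,248))
cv2.imwrite('pics/fin.png',np.vstack([a,b])[:,:,::-1])
E
```

```text
26.0167 [459.61401284 -26.54657789 322.06882923] [ 0.001  0.021 -0.008  0.001  0.001  0.002]
tilt -0.012 du dv 3.25 -11.25 score 0.86
```

View pics/fin.png

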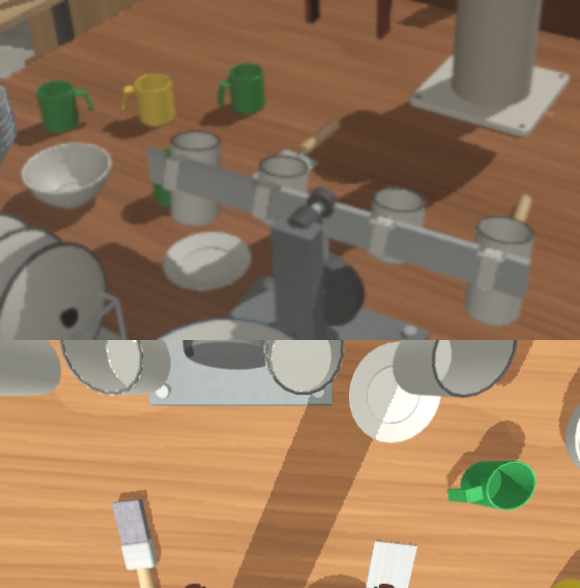

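All four straps sit over the bar, at (172,170), (265,195), (382,235) and (490,270). The bar is level and the bystanders are untouched. I'll let it settle briefly, then hand in.

>>> servo_tool([
  [0,0,0,0,0,0,1],
  [0,0,0,0,0,0,1],
  [0,0,0,0,0,0,1],
  [0,0,0,0,0,0,1],
  [0,0,0,0,0,0,1],
  [0,0,0,0,0,0,1],
  [0,0,0,0,0,0,1],
  [0,0,0,0,0,0,1],
  [0,0,0,0,0,0,1],
  [0,0,0,0,0,0,1],
  [0,0,0,0,0,0,1],
  [0,0,0,0,0,0,1],
])

```text
t: 27.12
ee_pos: [458.4, -26.5, 321.2]
orientation: [3.14, 0.104, 0.0]
ft_force: [-0.2, 0.5, -0.2]
width: 87.7
grasp_force: 0.0
```

```bash
python3 - <<'E'
from h import *
tilt(cap('scene')); print(ctrl.close_job())
E
```

```text
tilt -0.012 du dv 3.25 -11.25 score 0.86
the job is handed in; nothing more can be done
None
```

I hung the tall mug and then the two short ones in the order asked; all four mugs are in their notches, the bar is at rest about 0.01 rad off level, the other things look untouched, and the job was handed in at about 27 s of the 72 s (result not reported back).

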